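Press the gas coupler home on the leaning flush nipple

TASK

Take the lid off the plastic tub: tip it up by its grip tab while the opposite edge still rests on the tub's rim, lift it off and lay it flat on the bench, right way up and clear of the tub. Then take the steel coupler out of the tub and press it, open end first, squarely onto the leaning nipple until it snaps over and sits fully home on the nipple's flange. Finish while still gripping the coupler and holding it fully home against the spring; leave the other things on the bench where they are.

Things in the scene. Friction and masses are not known exactly. Their poses are not given: they have to be found in the camera images.
- tub: Open rectangular white plastic tub, fixed to the bench, outside 158 (x) x 138 (y) x 74 mm high to the rim, wall and floor 4 mm. Origin: centre of its underside, z up. It may stand on the left or the right half of the bench, turned by up to 0.4 rad.
- lid: Loose grey lid (0.1 to 0.2 kg) on the tub's rim, axes along the tub's: plate 166 (x) x 146 (y) x 5 mm with a 6 mm deep locating frame below (2.5 mm clear of the tub's inner walls). Origin: centre of the frame's underside; plate from z = 6 to 11 mm. Upright grip tab near the +x edge: x = 50 to 80 mm, 12 mm thick in y, z = 11 to 43 mm. It tips about its -x edge on the tub's rim.
- lid_tab (a point): Point in the lid's grip tab: 65 mm from the lid's origin towards +x, 33 mm above it (10 mm below the tab's top).
- lid_heel (a point): Middle of the lid plate's edge opposite the tab, at the plate's underside (lid frame: x = -83, y = 0, z = 6 mm).
- coupler: Loose steel coupler (0.14 to 0.28 kg), upright cylinder, 34 mm diameter, 64 mm high, standing open end down on the tub's floor within 15 mm of its middle, under the lid. Origin: centre of its open end; z up its axis. Mouth 20 mm wide and 6 mm deep, then a 26 mm wide chamber to the bore's end 26 mm from the mouth; the upper 38 mm is solid, the place to grip.
- station: Gas-flush outlet, a sloping metal block on a 150 (x) x 110 (y) x 30 mm foot, fixed to the bench on the other half from the tub, turned by up to 0.6 rad; all of it lies below the plane of the nipple's flange. Origin: 10 mm to -x of the foot's centre, on the bench.
- nipple: Nipple on the station's sloping top, leaning 0.44 rad from vertical towards the station's -x. Origin: centre of the flange face (42 mm diameter) where the coupler's open end seats, about 71 mm above the bench; z points out along its axis. 16 mm diameter, 24 mm long, tapered nose. Two spring balls in its sides snap into the coupler's chamber in the last 3 mm before its mouth meets the flange.
- pin (a joint): Travel (m) of the 7 mm spring pin that sticks out of the nipple's nose to 34 mm from the flange: 0 free, about 0.008 with the coupler fully home. Pushing the coupler home takes about 15 to 20 N in all; at full depth the pin pushes back with about 13 N, more than the balls hold: let go, the coupler backs off some 3 mm or more, so it must be held there.
- reagent_a: Bystander: amber bottle, 72 mm diameter, 160 mm tall, left side. Origin: centre of its underside.
- reagent_b: Bystander: amber bottle, 72 mm diameter, 160 mm tall, right side. Origin: centre of its underside.
- beaker: Bystander: open glass beaker, 68 mm diameter, 80 mm tall, far side. Origin: centre of its underside.
- sample_jar: Bystander: glass jar, 60 mm diameter, 60 mm tall, far side. Origin: centre of its underside.
- petri_dishes: Bystander: stack of clear dishes, 90 mm diameter, 32 mm tall, near side. Origin: centre of its underside.
- test_weight_case: Bystander: wooden case 70 x 50 x 30 mm, near side. Origin: centre of its underside.
- spatula: Bystander: long-handled spatula with a flat steel blade, lying on the right side. Origin: on its underside.
Not all that is in view belongs to the job. Of the things that look like the lid, the larger one is meant. Leave any green look-alike of the station alone.

How it is judged:
By the outcome, as a careful person would: the job done as asked, in the order asked, and still so for the second after the job is handed in, while the arm keeps its last pose, push and grip.
It also fails if it takes over 64 s, if anything falls off the work surface, if the arm or the gripper's body presses on something with over 40 N, if the wrist force passes 120 N, or if a joint passes its speed limit or range.

ROBOT

A 7-joint arm with a two-finger parallel gripper is mounted at the origin on the work surface. World frame = base frame: x ahead of the robot, y to its left, z up, the work surface at z = 0. Lengths are in m, angles in degrees, forces in N, time in s.
With the tool pointing down it reaches from about 0.35 to 0.9 m from the base axis. Payload 8.1 kg.
Tool frame: the origin (TCP) lies on the centre line of the jaws, within the pads' length; the fingertips stand 25 mm ahead of it and the grasp point (between the pads) lies 6 mm ahead of it; z points along the fingers, y is the line along which they close (so a half turn about z gives the same grasp; the last joint's range is limited). The gripper opens to 92 mm and grips with 3 to 60 N. Pads are 19 mm wide; open, the fingers measure 130 mm over their backs; the gripper's body (75 mm by 190 mm) begins 47 mm behind the grasp point.
Start: joints at [-73.258, 24.895, 1.432, 90.138, -0.665, 64.973, -4.303], TCP at [0.24, 0.577, 0.252] pointing down, gripper open.
Joint ranges: [-149.89, 149.89], [-25.12, 119.58], [-72.63, 75.52], [4.76, 147.25], [-75.54, 255.54], [6.69, 114.76], [-157.13, 157.13]. Speed limits (degrees/s): [127.2, 127.2, 172.46, 172.46, 180, 180, 180].

INTERFACE

Orientations are given as a 3x3 rotation matrix whose columns are the frame's x, y, z axes.
In Python, from workcell import read_state, read_camera, close_job gives the robot as it stands.
- The arm moves only by the tool send_rows, never from a script. Its argument "motion" is a list of rows, each a list of 7 numbers: the opening in per cent of the stroke, from 0 (shut) to 100 (fully open), then the shift along the tool's x, y, z as a fraction of full scale, then the turn, a rotation vector about the tool's x, y, z as a fraction of full scale. In form: [[grip, tx, ty, tz, rx, ry, rz], ...]. A call has 1 to 20 rows; each row shifts and turns the commanded pose from where the row before left it, along the tool's axes as they then stand; what a row does not reach is not made up. Full scale, the value 1, is 25 mm for a shift and 4 degrees for a turn. A row lasts 1/8 s, in which the tool goes at most 62.5 mm and 10.7 degrees, less where a joint would pass 70% of its speed; a pose out of reach is approached as far as the arm can. A call with a number of a shift or a turn outside -1 to 1 is refused whole. A call with a gripper value outside its range is refused whole. The fingers move at their own pace and stop on an object; the grip force is fixed at half the most. Time passes only in rows, so rows that do not move let the fingers close. It gives the time, the measured TCP pose, the force, the opening and the grip force at its end, in the units of the state.
- read_state(): the state, without advancing time (a new reading comes with each control period).
- read_camera(name): name is "side" or "top" or "wrist"; returns a dict with "color" (420x560x3 uint8, red, green, blue), "vfov" (degrees; the focal length in pixels is half the picture's height over the tangent of half this angle, whatever the lens; pixels are square), "cx", "cy" (the principal point, pixels), "extrinsics" (4x4, takes a point from camera to world coordinates); the wrist camera has in their place "T_tool_cam" (4x4, takes a point from camera to tool coordinates, whose origin is the TCP and whose axes are the flange's). Camera axes: x right, y down, z forward; pixel columns grow to the right and rows downward; lengths in m; the calibration is good to about 2 mm. A picture is of the moment at which its call begins: read the wrist's pose just before it. There is no depth.
- close_job(): hands the job in; it is judged then, once.
The state is a dict: "t": time; "q": joint angles; "joint_velocities": joint speeds; "joint_torque": joint torques, N m; "position": TCP position; "eef_rot": TCP orientation; "wrist_force": force on the tool from outside, world axes, zero at the start; "ft_torque": the same for the moment, N m; "opening": opening from 0.0 (shut) to 1.0 (fully open); "grip_force": force on a finger pad.
Only numpy, scipy, OpenCV 4.12 (cv2) and the standard library are available. Lean on these libraries where they do the work, as an engineer would, in place of code of your own. Each camera call takes 0.05 s, during which the arm holds its last target. There are 200 camera calls.

## Working session

There is one attempt and no reset: what is moved stays moved. The work goes in short steps, Python scripts to look and compute and a tool call to move; the robot and the scene stay as the last step left them, time stands still between calls to the robot, and variables do not carry over. Pictures are saved under pics/ and viewed, at most 10 in all, crops included, and the job is handed in when it is done.

Besides the shell and the picture viewer there is one more tool, called after "Emit:" by a JSON object that holds its "method" and its "body", one argument or row to a line. send_rows: Moves the arm, as the interface text tells. Shift numbers are shares of 25 mm and turn numbers shares of 4 degrees, none past 1 either way. Its arguments: {"type":"object","properties":{"motion":{"type":"array","items":{"type":"array","items":{"type":"number"}}}},"required":["motion"]}

```bash
mkdir -p pics; ls
python3 - <<'E'
from workcell import *
import cv2,numpy as np
np.set_printoptions(precision=4,suppress=True)
s=read_state();print(s['t'],s['position'],s['eef_rot'],s['wrist_force'])
for n in ['side','top']:
    c=read_camera(n);cv2.imwrite(f'pics/{n}0.png',cv2.cvtColor(c['color'],cv2.COLOR_RGB2BGR))
    print(n,c['vfov'],c['cx'],c['cy'],c['extrinsics'])
    print([k for k in c])
c=read_camera('wrist');print(c['vfov'],c['cx'],c['cy'],c['T_tool_cam'])
E
```

```text
pics
0.0 [0.2403 0.5765 0.2509] [[-0.9231  0.3847 -0.0005]
 [ 0.3847  0.9231 -0.0015]
 [-0.0002 -0.0016 -1.    ]] [0.7335 0.2535 0.7052]
side 47.334719831867325 284.28363736735196 209.08389151853015 [[ 0.9834 -0.1063  0.1474  0.3392]
 [-0.1808 -0.4898  0.8529 -1.0334]
 [-0.0184 -0.8653 -0.5009  0.6917]
 [ 0.      0.      0.      1.    ]]
['color', 'vfov', 'cx', 'cy', 'extrinsics']
top 53.6397350207831 275.18264584618265 211.6173273284824 [[-0.0297 -0.9821  0.1858  0.3433]
 [-0.9995  0.0301 -0.0005  0.0031]
 [-0.0051 -0.1857 -0.9826  1.0969]
 [ 0.      0.      0.      1.    ]]
['color', 'vfov', 'cx', 'cy', 'extrinsics']
70.43789002950275 277.3813974204791 206.83121815861293 [[ 0.0007 -0.9594 -0.2819  0.0753]
 [ 1.      0.0008 -0.0001  0.0023]
 [ 0.0003 -0.2819  0.9594 -0.1341]
 [ 0.      0.      0.      1.    ]]
```

View pics/top0.png

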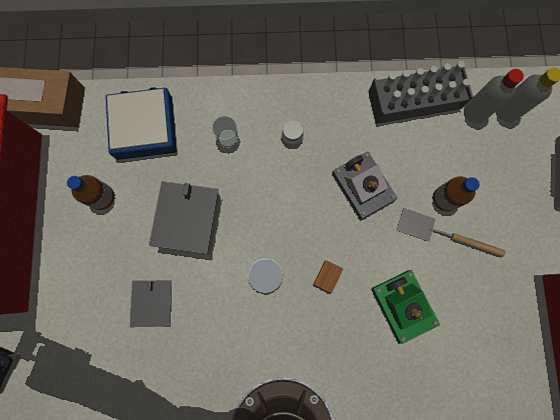

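View pics/side0.png

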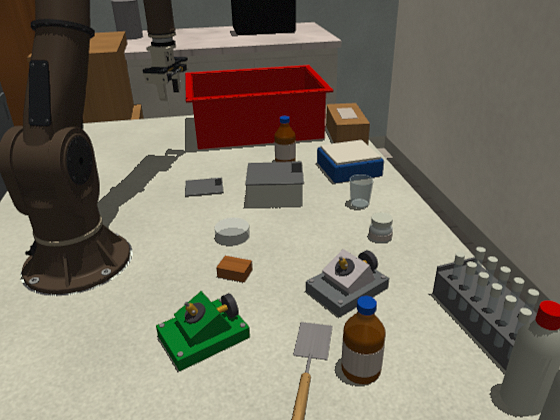

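The top view shows two lids: the large grey one with its tab at about (187,190), on the tub at (185,218), and a smaller look-alike at (151,303). The stations are grey at (365,185) and green at (406,306). I choose the large lid and the grey station, and will check them in a close crop.

Run:
```python
import cv2,numpy as np
t=cv2.imread('pics/top0.png')
a=cv2.resize(t[170:270,140:230],None,fx=5,fy=5,interpolation=cv2.INTER_CUBIC)[:500,:]
b=cv2.resize(t[140:225,325:405],None,fx=5,fy=5,interpolation=cv2.INTER_CUBIC)
o=np.zeros((500,800,3),np.uint8);o[:,:400]=a[:,:400];o[:425,400:]=b
cv2.imwrite('pics/crop1.png',o)
```

```text
(no output)
```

View pics/crop1.png

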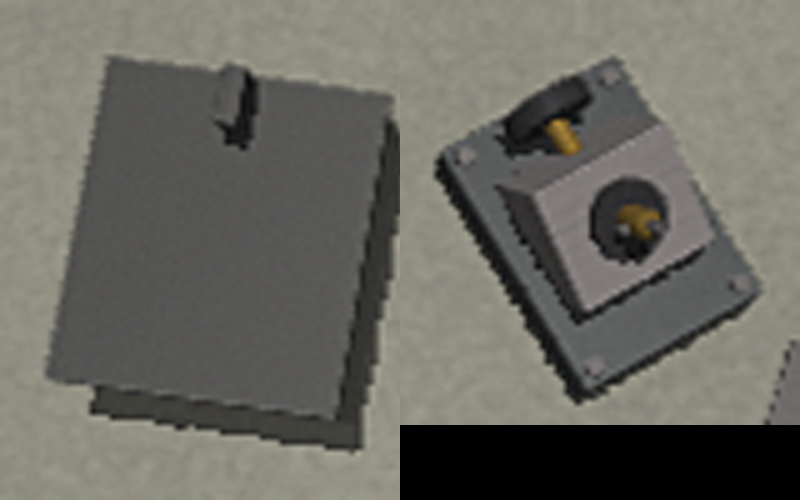

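Crop: the lid plate's corners are at full-image (161.6,181.4), (218.4,189), (207.6,253) and (150,246), with the tab at the top edge, so lid +x points up in the image. The grey station's handwheel is at its +x end (upper left), and its nipple flange is near (370.6,184).

```bash
cat > h.py <<'E'
from workcell import *
import cv2,numpy as np
from scipy.spatial.transform import Rotation as Ro
from scipy.optimize import least_squares
np.set_printoptions(precision=4,suppress=True)
def cam(n):
    s=read_state();c=read_camera(n)
    if n=='wrist':
        T=np.eye(4);T[:3,:3]=s['eef_rot'];T[:3,3]=s['position'];E=T@c['T_tool_cam']
    else:E=c['extrinsics']
    return c,E
def K(c):
    f=210/np.tan(np.radians(c['vfov']/2));return np.array([[f,0,c['cx']],[0,f,c['cy']],[0,0,1]])
def proj(P,c,E):
    p=(np.atleast_2d(P)-E[:3,3])@E[:3,:3];p=p@K(c).T;return p[:,:2]/p[:,2:]
def back(uv,z,c,E):
    d=E[:3,:3]@np.linalg.solve(K(c),[uv[0],uv[1],1]);return E[:3,3]+d*(z-E[2,3])/d[2]
def place(P,x):
    return Ro.from_euler('z',x[2]).apply(P)+[x[0],x[1],0]
def fit(P,uv,c,E,x0):
    r=least_squares(lambda x:(proj(place(P,x),c,E)-uv).ravel(),x0);return r.x,np.abs(r.fun).max()
def save(n,c):cv2.imwrite(f'pics/{n}.png',cv2.cvtColor(c['color'],cv2.COLOR_RGB2BGR))
def plan(p,R,n=None,start=None):
    """constant row of shift and turn, n rows, to reach pose p,R"""
    s=read_state() if start is None else start
    p0=np.array(s['position']);R0=np.array(s['eef_rot'])
    w=Ro.from_matrix(R0.T@R).as_rotvec();d=R0.T@(np.array(p)-p0)
    def sol(n):
        A=sum(Ro.from_rotvec(w*k/n).as_matrix() for k in range(n))
        return np.linalg.solve(A,d)/.025,np.degrees(w)/n/4
    if n is None:
        n=1
        while max(np.abs(sol(n)[0]).max(),np.abs(sol(n)[1]).max())>1:n+=1
    t,v=sol(n);print('n',n,'t',t,'w',v)
def down(yaw_y):
    """tool pointing down, tool y at world yaw (deg)"""
    a=np.radians(yaw_y);y=np.array([np.cos(a),np.sin(a),0]);z=np.array([0,0,-1.]);return np.c_[np.cross(y,z),y,z]
E
python3 - <<'E'
from h import *
c,E=cam('top')
P=np.array([[83,73],[83,-73],[-83,-73],[-83,73]])/1000
uv=np.array([[161.6,181.4],[218.4,189],[207.6,253],[150,246]])
x,e=fit(np.c_[P,np.full(4,.079)],uv,c,E,[.45,.2,-.2]);print('lid',x,e)
tab=place(np.array([[.065,0,.103]]),x)[0];print('tab',tab)
P=np.array([[85,55],[85,-55],[-65,-55],[-65,55]])/1000
uv=np.array([[35+3,147],[215,57],[362,288],[182,388]])/5+[325,140]
xs,e=fit(np.c_[P,np.full(4,.03)],uv,c,E,[.5,-.2,.5]);print('st',xs,e)
print('flange',back((370.6,184),.071,c,E))
for n,u in dict(ra=(100,205),rb=(446,207),beak=(228,145),jar=(292,140),petri=(265,278),case=(328,280),free=(278,202)).items():print(n,back(u,0,c,E))
plan([tab[0],tab[1],.22],down(90+np.degrees(x[2])))
E
```

```text
lid [ 0.5294  0.2289 -0.1593] 0.7184337427868002
tab [0.5936 0.2186 0.103 ]
st [ 0.604  -0.241   0.4723] 1.0413707498843507
flange [ 0.6013 -0.242   0.071 ]
ra [0.5834 0.475  0.    ]
rb [ 0.5492 -0.4567  0.    ]
beak [0.7426 0.1277 0.    ]
jar [ 0.7516 -0.0502  0.    ]
petri [0.3753 0.0343 0.    ]
case [ 0.3653 -0.1296  0.    ]
free [ 0.5769 -0.0059  0.    ]
n 18 t [-0.9786 -0.5454  0.0697] w [-0.0008 -0.     -0.1875]
```

Emit:
{"method": "send_rows", "body": {
  "motion": [
    [60,-0.98,-0.545,0.07,0,0,-0.1875],
    [60,-0.98,-0.545,0.07,0,0,-0.1875],
    [60,-0.98,-0.545,0.07,0,0,-0.1875],
    [60,-0.98,-0.545,0.07,0,0,-0.1875],
    [60,-0.98,-0.545,0.07,0,0,-0.1875],
    [60,-0.98,-0.545,0.07,0,0,-0.1875],
    [60,-0.98,-0.545,0.07,0,0,-0.1875],
    [60,-0.98,-0.545,0.07,0,0,-0.1875],
    [60,-0.98,-0.545,0.07,0,0,-0.1875],
    [60,-0.98,-0.545,0.07,0,0,-0.1875],
    [60,-0.98,-0.545,0.07,0,0,-0.1875],
    [60,-0.98,-0.545,0.07,0,0,-0.1875],
    [60,-0.98,-0.545,0.07,0,0,-0.1875],
    [60,-0.98,-0.545,0.07,0,0,-0.1875],
    [60,-0.98,-0.545,0.07,0,0,-0.1875],
    [60,-0.98,-0.545,0.07,0,0,-0.1875],
    [60,-0.98,-0.545,0.07,0,0,-0.1875],
    [60,-0.98,-0.545,0.07,0,0,-0.1875],
    [60,0,0,0,0,0,0],
    [60,0,0,0,0,0,0]
  ]
}}

```text
t: 2.7
position: [0.5938, 0.2195, 0.22]
eef_rot: [[-0.987, 0.158, -0.001], [0.158, 0.987, 0.0], [0.001, 0.0, -1.0]]
wrist_force: [0.4, 0.6, -0.4]
opening: 0.601
grip_force: 0.0
```

Run:
```python
from h import *
c,E=cam('wrist');save('w1',c);s=read_state();print(s['t'],s['position'],s['eef_rot'],s['opening'])
np.save('w1E.npy',E)
```

```text
2.75 [0.5935 0.2199 0.2201] [[-0.9875  0.1575 -0.0007]
 [ 0.1575  0.9875  0.0006]
 [ 0.0008  0.0004 -1.    ]] 0.5998034957311857
```

View pics/w1.png

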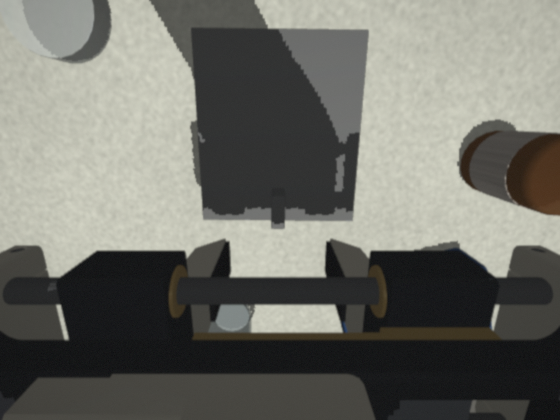

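The wrist view shows the lid's plate corners at (193,29), (368,31), (352,220) and (204,219). The tab is centred at column 278, rows 188–228, close to symmetric between the jaws.

Run:
```python
from h import *
c=read_camera('wrist');E=np.load('w1E.npy')
P=np.array([[83,73],[83,-73],[-83,-73],[-83,73]])/1000
uv=np.array([[352,220],[204,219],[193,29],[368,31]])
x,e=fit(np.c_[P,np.full(4,.079)],uv,c,E,[.53,.23,-.16]);print('lid',x,e)
print('tabtop proj',proj(place(np.array([[.05,0,.111],[.08,0,.111],[.05,0,.079],[.08,0,.079]]),x),c,E))
tab=place(np.array([[.065,0,.103]]),x)[0];print(tab)
R=down(90+np.degrees(x[2]))
plan([tab[0],tab[1],.110],R)
# pivot rows: tool axes, R pure from grasp
r=4 
piv=place(np.array([[-.079,0,.074]]),x)[0]
p=np.array([tab[0],tab[1],.110]); ax=R[:,1]
for sgn in(1,-1):
  Q=Ro.from_rotvec(ax*np.radians(sgn*r)).as_matrix();pn=piv+Q@(p-piv)
  print('arc',sgn,R.T@(pn-p)/.025,(pn-p))
```

```text
lid [ 0.5322  0.2331 -0.169 ] 1.5768060623998679
tabtop proj [[278.7185 196.0886]
 [278.3085 229.4889]
 [278.573  187.7558]
 [278.2107 217.8594]]
[0.5963 0.2221 0.103 ]
n 5 t [-0.0198  0.0198  0.8817] w [ 0.0014 -0.0019  0.0321]
arc 1 [-0.0864 -0.      0.4053] [ 0.0021 -0.0004 -0.0101]
arc -1 [ 0.1145  0.     -0.3983] [-0.0028  0.0005  0.01  ]
```

Emit:
{"method": "send_rows", "body": {
  "motion": [
    [60,-0.02,0.02,0.88,0,0,0.03],
    [60,-0.02,0.02,0.88,0,0,0.03],
    [60,-0.02,0.02,0.88,0,0,0.03],
    [60,-0.02,0.02,0.88,0,0,0.03],
    [60,-0.02,0.02,0.88,0,0,0.03],
    [0,0,0,0,0,0,0],
    [0,0,0,0,0,0,0],
    [0,0,0,0,0,0,0],
    [0,0,0,0,0,0,0],
    [0,0,0,0,0,0,0],
    [0,0,0,0,0,0,0]
  ]
}}

```text
t: 4.18
position: [0.5975, 0.2209, 0.1108]
eef_rot: [[-0.986, 0.169, 0.001], [0.169, 0.986, 0.0], [-0.001, 0.0, -1.0]]
wrist_force: [-0.8, -0.5, 5.2]
opening: 0.132
grip_force: 30.0
```

Emit:
{"method": "send_rows", "body": {
  "motion": [
    [0,0.054,0,-0.2,0,-0.5,0],
    [0,0.054,0,-0.2,0,-0.5,0],
    [0,0.054,0,-0.2,0,-0.5,0],
    [0,0.054,0,-0.2,0,-0.5,0],
    [0,0.054,0,-0.2,0,-0.5,0],
    [0,0.054,0,-0.2,0,-0.5,0],
    [0,0.054,0,-0.2,0,-0.5,0],
    [0,0.054,0,-0.2,0,-0.5,0],
    [0,0.054,0,-0.2,0,-0.5,0],
    [0,0.054,0,-0.2,0,-0.5,0],
    [0,0,0,0,0,0,0]
  ]
}}

```text
t: 5.55
position: [0.5754, 0.2252, 0.1573]
eef_rot: [[-0.926, 0.167, 0.337], [0.157, 0.986, -0.057], [-0.342, 0.0, -0.94]]
wrist_force: [-1.2, 0.7, 0.0]
opening: 0.126
grip_force: 30.0
```

Run:
```python
from h import *
c,E=cam('side');im=cv2.cvtColor(c['color'],cv2.COLOR_RGB2BGR)
cv2.imwrite('pics/s1.png',cv2.resize(im[100:230,180:380],None,fx=4,fy=4,interpolation=cv2.INTER_CUBIC))
```

```text
(no output)
```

View pics/s1.png

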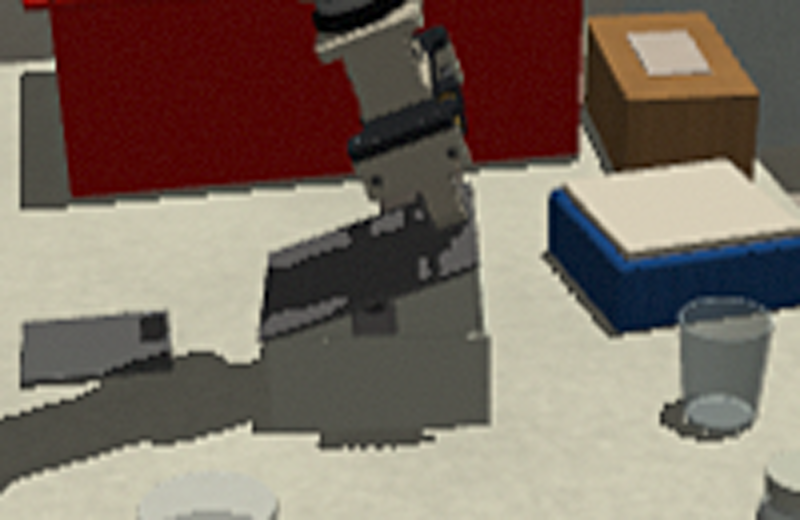

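The crop shows the lid tipped, its near (robot-side) edge still on the tub's left rim at crop (262,340). I'll tip it a bit more, then lift it straight up.

Emit:
{"method": "send_rows", "body": {
  "motion": [
    [0,0.054,0,-0.2,0,-0.5,0],
    [0,0.054,0,-0.2,0,-0.5,0],
    [0,0.054,0,-0.2,0,-0.5,0],
    [0,0,0,0,0,0,0],
    [0,-0.22,0,-0.45,0,0,0],
    [0,-0.35,0,-0.72,0,0,0],
    [0,-0.35,0,-0.72,0,0,0],
    [0,-0.35,0,-0.72,0,0,0],
    [0,-0.35,0,-0.72,0,0,0],
    [0,0,0,0,0,0,0]
  ]
}}

```text
t: 6.85
position: [0.5684, 0.226, 0.2643]
eef_rot: [[-0.885, 0.17, 0.434], [0.154, 0.985, -0.072], [-0.44, 0.003, -0.898]]
wrist_force: [0.1, -0.9, -1.3]
opening: 0.126
grip_force: 30.0
```

Run:
```python
from h import *
s=read_state();print(s['position'],s['wrist_force'],s['opening'],s['joint_torque'][:3])
plan([.634,-.011,.16],down(90-9.7))
```

```text
[0.5684 0.226  0.2643] [ 0.1319 -0.8671 -1.3001] 0.126142017308369 [ -0.026  -47.4788   4.3286]
n 9 t [-0.3383 -0.9896  0.5688] w [ 0.0042  0.7249 -0.0033]
```

Emit:
{"method": "send_rows", "body": {
  "motion": [
    [0,-0.338,-0.99,0.569,0,0.725,0],
    [0,-0.338,-0.99,0.569,0,0.725,0],
    [0,-0.338,-0.99,0.569,0,0.725,0],
    [0,-0.338,-0.99,0.569,0,0.725,0],
    [0,-0.338,-0.99,0.569,0,0.725,0],
    [0,-0.338,-0.99,0.569,0,0.725,0],
    [0,-0.338,-0.99,0.569,0,0.725,0],
    [0,-0.338,-0.99,0.569,0,0.725,0],
    [0,-0.338,-0.99,0.569,0,0.725,0],
    [0,0,0,0,0,0,0],
    [0,0,0,0,0,0,0]
  ]
}}

```text
t: 8.22
position: [0.6324, -0.0107, 0.1574]
eef_rot: [[-0.986, 0.169, -0.002], [0.169, 0.986, 0.001], [0.002, 0.001, -1.0]]
wrist_force: [0.1, -0.2, -2.5]
opening: 0.125
grip_force: 30.0
```

Run:
```python
from h import *
s=read_state();print(s['position'],s['wrist_force'],s['opening'])
c,E=cam('side');c2,E2=cam('top')
a=cv2.resize(c['color'][120:300,200:380,::-1],(400,400),interpolation=cv2.INTER_CUBIC);b=cv2.resize(c2['color'][120:300,180:360,::-1],(400,400),interpolation=cv2.INTER_CUBIC)
cv2.imwrite('pics/lid2.png',np.hstack([a,b]))
```

```text
[ 0.6324 -0.0107  0.1574] [ 0.1323 -0.1688 -2.4576] 0.12549473828220176
```

View pics/lid2.png

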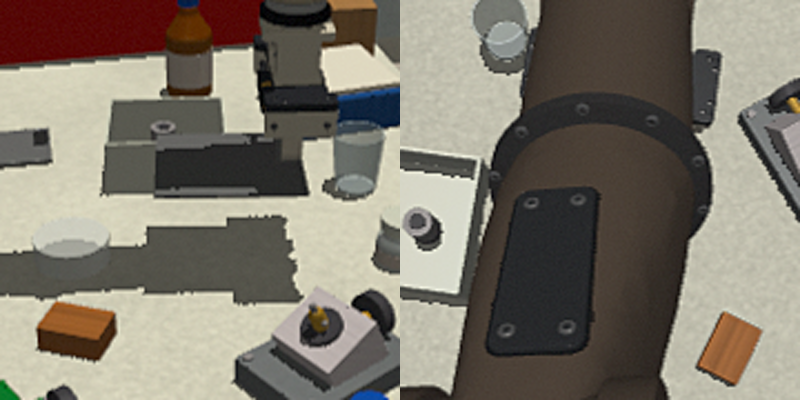

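The lid is held level over the free area. The coupler is visible in the tub at top-view pixel ≈ (189,220). Next I lower the lid.

Emit:
{"method": "send_rows", "body": {
  "motion": [
    [0,0,0,0.9,0,0,0],
    [0,0,0,0.9,0,0,0],
    [0,0,0,0.9,0,0,0],
    [0,0,0,0.9,0,0,0],
    [0,0,0,0.3,0,0,0],
    [0,0,0,0.2,0,0,0],
    [0,0,0,0.12,0,0,0],
    [0,0,0,0.12,0,0,0],
    [0,0,0,0,0,0,0]
  ]
}}

```text
t: 9.45
position: [0.6325, -0.0111, 0.0497]
eef_rot: [[-0.986, 0.169, -0.001], [0.169, 0.986, 0.0], [0.002, 0.0, -1.0]]
wrist_force: [0.8, -0.2, -1.3]
opening: 0.126
grip_force: 30.0
```

Emit:
{"method": "send_rows", "body": {
  "motion": [
    [0,0,0,0.1,0,0,0],
    [0,0,0,0.08,0,0,0],
    [0,0,0,0.08,0,0,0],
    [0,0,0,0,0,0,0]
  ]
}}

```text
t: 9.95
position: [0.6324, -0.0111, 0.0429]
eef_rot: [[-0.986, 0.169, -0.002], [0.169, 0.986, 0.0], [0.002, -0.0, -1.0]]
wrist_force: [-0.0, -0.3, -1.4]
opening: 0.127
grip_force: 30.0
```

Emit:
{"method": "send_rows", "body": {
  "motion": [
    [0,0,0,0.06,0,0,0],
    [0,0,0,0.04,0,0,0],
    [0,0,0,0,0,0,0]
  ]
}}

```text
t: 10.32
position: [0.6326, -0.0111, 0.0426]
eef_rot: [[-0.986, 0.169, -0.001], [0.169, 0.986, 0.001], [0.001, 0.001, -1.0]]
wrist_force: [-7.7, 1.0, 22.0]
opening: 0.131
grip_force: 30.0
```

Emit:
{"method": "send_rows", "body": {
  "motion": [
    [0,0,0,-0.08,0,0,0],
    [60,0,0,0,0,0,0],
    [60,0,0,0,0,0,0],
    [60,0,0,0,0,0,0],
    [60,0,0,0,0,0,0],
    [60,0,0,-0.5,0,0,0],
    [60,0,0,-1,0,0,0],
    [60,0,0,-1,0,0,0],
    [60,0,0,-1,0,0,0],
    [60,0,0,-1,0,0,0],
    [60,0,0,-1,0,0,0],
    [60,0,0,-1,0,0,0],
    [60,0,0,-1,0,0,0],
    [60,0,0,0,0,0,0]
  ]
}}

```text
t: 12.08
position: [0.6339, -0.0114, 0.2329]
eef_rot: [[-0.986, 0.169, 0.003], [0.169, 0.986, 0.001], [-0.003, 0.001, -1.0]]
wrist_force: [0.5, 0.3, 0.6]
opening: 0.599
grip_force: 0.0
```

Run:
```python
from h import *
c,E=cam('top')
p=back((189,220),.068,c,E);print(p)
g=np.array([.5322,.2331]) # tub centre
# aim: TCP so camera sees coupler: TCP above coupler
plan([p[0],p[1],.2],down(90-9.7))
```

```text
[0.523  0.2198 0.068 ]
n 9 t [0.6556 0.9292 0.1392] w [ 0.001   0.0007 -0.0008]
```

Emit:
{"method": "send_rows", "body": {
  "motion": [
    [60,0.656,0.93,0.14,0,0,0],
    [60,0.656,0.93,0.14,0,0,0],
    [60,0.656,0.93,0.14,0,0,0],
    [60,0.656,0.93,0.14,0,0,0],
    [60,0.656,0.93,0.14,0,0,0],
    [60,0.656,0.93,0.14,0,0,0],
    [60,0.656,0.93,0.14,0,0,0],
    [60,0.656,0.93,0.14,0,0,0],
    [60,0.656,0.93,0.14,0,0,0],
    [60,0,0,0,0,0,0],
    [60,0,0,0,0,0,0]
  ]
}}

```text
t: 13.5
position: [0.5225, 0.2193, 0.1983]
eef_rot: [[-0.986, 0.169, -0.002], [0.169, 0.986, -0.001], [0.002, -0.001, -1.0]]
wrist_force: [-0.2, 0.4, -0.5]
opening: 0.6
grip_force: 0.0
```

Run:
```python
from h import *
c,E=cam('wrist');np.save('w2E.npy',E);s=read_state();print(s['position'])
a=cv2.resize(c['color'][100:260,180:380,::-1],(500,400),interpolation=cv2.INTER_CUBIC)
cv2.imwrite('pics/w2.png',a)
```

```text
[0.5228 0.2189 0.1985]
```

View pics/w2.png

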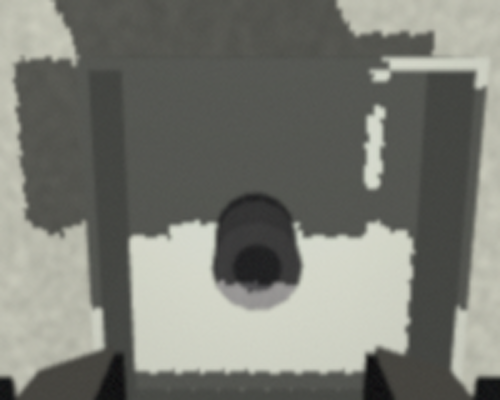

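The top face of the coupler is centred at crop (257,267), which is full-image (282.8,206.8), about 36 px wide.

Run:
```python
from h import *
c=read_camera('wrist');E=np.load('w2E.npy')
p=back((282.8,206.8),.068,c,E);print(p)
plan([p[0],p[1],.058],down(90-9.7),7)
```

```text
[0.5261 0.2257 0.068 ]
n 7 t [-0.0121  0.042   0.8035] w [-0.0013 -0.0035 -0.0043]
```

Emit:
{"method": "send_rows", "body": {
  "motion": [
    [60,-0.012,0.04,0.8,0,0,0],
    [60,-0.012,0.04,0.8,0,0,0],
    [60,-0.012,0.04,0.8,0,0,0],
    [60,-0.012,0.04,0.8,0,0,0],
    [60,-0.012,0.04,0.8,0,0,0],
    [60,-0.012,0.04,0.8,0,0,0],
    [60,-0.012,0.04,0.8,0,0,0],
    [60,0,0,0,0,0,0],
    [0,0,0,0,0,0,0],
    [0,0,0,0,0,0,0],
    [0,0,0,0,0,0,0],
    [0,0,0,0,0,0,0],
    [0,0,0,0,0,0,0]
  ]
}}

```text
t: 15.22
position: [0.526, 0.2265, 0.0596]
eef_rot: [[-0.986, 0.169, -0.001], [0.169, 0.986, 0.001], [0.001, 0.0, -1.0]]
wrist_force: [-0.6, -2.1, 7.1]
opening: 0.364
grip_force: 30.0
```

```bash
cat >> h.py <<'E'
def nip(psi,lean=.44):
    a=Ro.from_euler('z',psi).apply([-np.sin(lean),0,np.cos(lean)]);y=np.array([-np.sin(psi),np.cos(psi),0]);z=-a
    return np.c_[np.cross(y,z),y,z],a
E
python3 - <<'E'
from h import *
s=dict(read_state());p=np.array(s['position'])+[0,0,.18];s['position']=p
R,a=nip(.49);print(R)
F=np.array([.603,-.239,.071])
plan(F+a*.156-R[:,0]*.04,R,start=s)
E
```

```text
[[-0.7983 -0.4706  0.3758]
 [-0.4258  0.8823  0.2005]
 [-0.4259  0.     -0.9048]]
n 20 t [ 0.0371 -0.9819 -0.0114] w [-0.1035 -0.304  -0.4651]
```

Emit:
{"method": "send_rows", "body": {
  "motion": [
    [0,0,0,-0.5,0,0,0],
    [0,0,0,-1,0,0,0],
    [0,0,0,-1,0,0,0],
    [0,0,0,-1,0,0,0],
    [0,0,0,-1,0,0,0],
    [0,0,0,-1,0,0,0],
    [0,0,0,-1,0,0,0],
    [0,0,0,-0.7,0,0,0],
    [0,0,0,0,0,0,0]
  ]
}}

```text
t: 16.35
position: [0.5263, 0.227, 0.2404]
eef_rot: [[-0.986, 0.169, 0.001], [0.169, 0.986, 0.002], [-0.0, 0.002, -1.0]]
wrist_force: [-0.6, -0.1, -2.7]
opening: 0.368
grip_force: 30.0
```

Emit:
{"method": "send_rows", "body": {
  "motion": [
    [0,0.037,-0.982,-0.011,-0.1035,-0.304,-0.465],
    [0,0.037,-0.982,-0.011,-0.1035,-0.304,-0.465],
    [0,0.037,-0.982,-0.011,-0.1035,-0.304,-0.465],
    [0,0.037,-0.982,-0.011,-0.1035,-0.304,-0.465],
    [0,0.037,-0.982,-0.011,-0.1035,-0.304,-0.465],
    [0,0.037,-0.982,-0.011,-0.1035,-0.304,-0.465],
    [0,0.037,-0.982,-0.011,-0.1035,-0.304,-0.465],
    [0,0.037,-0.982,-0.011,-0.1035,-0.304,-0.465],
    [0,0.037,-0.982,-0.011,-0.1035,-0.304,-0.465],
    [0,0.037,-0.982,-0.011,-0.1035,-0.304,-0.465],
    [0,0.037,-0.982,-0.011,-0.1035,-0.304,-0.465],
    [0,0.037,-0.982,-0.011,-0.1035,-0.304,-0.465],
    [0,0.037,-0.982,-0.011,-0.1035,-0.304,-0.465],
    [0,0.037,-0.982,-0.011,-0.1035,-0.304,-0.465],
    [0,0.037,-0.982,-0.011,-0.1035,-0.304,-0.465],
    [0,0.037,-0.982,-0.011,-0.1035,-0.304,-0.465],
    [0,0.037,-0.982,-0.011,-0.1035,-0.304,-0.465],
    [0,0.037,-0.982,-0.011,-0.1035,-0.304,-0.465],
    [0,0.037,-0.982,-0.011,-0.1035,-0.304,-0.465],
    [0,0.037,-0.982,-0.011,-0.1035,-0.304,-0.465]
  ]
}}

```text
t: 18.85
position: [0.5713, -0.2428, 0.2256]
eef_rot: [[-0.809, -0.461, 0.363], [-0.418, 0.887, 0.195], [-0.412, 0.006, -0.911]]
wrist_force: [-0.6, 0.7, -4.4]
opening: 0.366
grip_force: 30.0
```

Emit:
{"method": "send_rows", "body": {
  "motion": [
    [0,0,0,0,0,0,0],
    [0,0,0,0,0,0,0]
  ]
}}

```text
t: 19.1
position: [0.571, -0.2429, 0.2255]
eef_rot: [[-0.811, -0.459, 0.363], [-0.416, 0.888, 0.194], [-0.411, 0.007, -0.911]]
wrist_force: [0.3, -0.3, -2.8]
opening: 0.365
grip_force: 30.0
```

Run:
```python
from h import *
c,E=cam('wrist');np.save('w3E.npy',E);save('w3full',c);s=read_state();print(s['position'])
a=cv2.resize(c['color'][60:300,120:440,::-1],(800,600),interpolation=cv2.INTER_CUBIC)
cv2.imwrite('pics/w3.png',a)
```

```text
[ 0.5713 -0.242   0.2258]
```

View pics/w3.png

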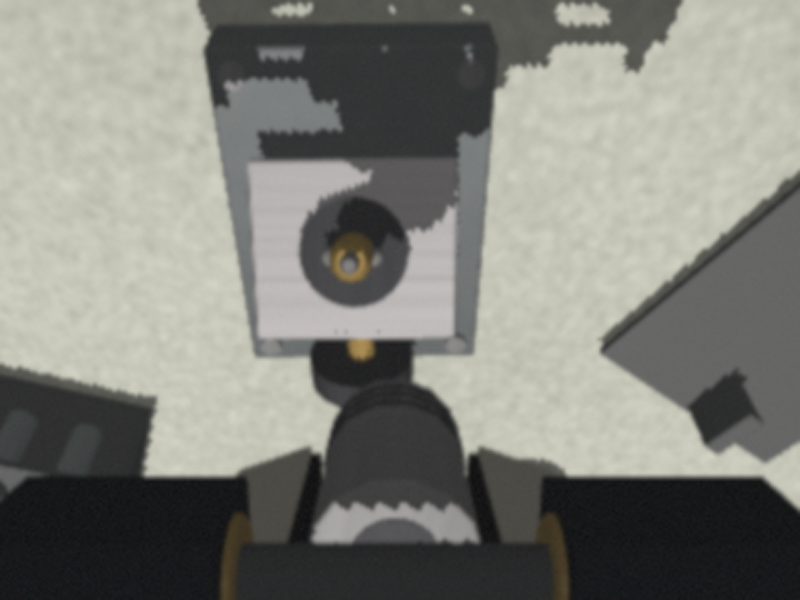

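The wrist view shows the flange disc centred at crop (354,248) = full (261.6,159.2). The pin tip is at crop (349,264) and the foot's top corners at (210,52), (493,50), (475,353) and (257,355). The coupler is held straight, its mouth arc topping at crop (395,378).

Run:
```python
from h import *
c,E=cam('wrist');E=np.load('w3E.npy')
f=lambda u:np.array(u)/2.5+[120,60]
P=np.array([[85,55],[85,-55],[-65,-55],[-65,55]])/1000
uv=f([[475,353],[257,355],[210,52],[493,50]])
x,e=fit(np.c_[P,np.full(4,.03)],uv,c,E,[.6,-.24,.5]);print('st',x,e)
F=back(f((354,248)),.071,c,E)
for psi in(.47,x[2],.53):
  R,a=nip(psi);T=back(f((349,264)),.071+.034*a[2],c,E);print(psi,'F',F,'from pin',T-.034*a)
s=read_state();Rt=s['eef_rot'];p=np.array(s['position'])
th=np.linspace(0,2*np.pi,73)
for z in(.0556,):
  q=np.c_[.017*np.cos(th),.017*np.sin(th),np.full(73,z)]@Rt.T+p
  u=(proj(q,c,E)-[120,60])*2.5;print('mouth pred x',u[:,0].min(),u[:,0].max(),'ymin',u[:,1].min())
c2,E2=cam('top');print('top flange px of F',proj(F,c2,E2))
```

```text
st [ 0.6066 -0.2387  0.4875] 2.743843061560881
0.47 F [ 0.6027 -0.2413  0.071 ] from pin [ 0.6045 -0.2407  0.071 ]
0.48753639430985457 F [ 0.6027 -0.2413  0.071 ] from pin [ 0.6044 -0.2405  0.071 ]
0.53 F [ 0.6027 -0.2413  0.071 ] from pin [ 0.6041 -0.24    0.071 ]
mouth pred x 330.6943846200137 455.8288945519567 ymin 376.3747196195094
top flange px of F [[370.2631 183.4493]]
```

Run:
```python
from h import *
R,a=nip(.49);F=np.array([.6035,-.241,.071]);plan(F+a*.112,R,6)
```

```text
n 6 t [ 0.2687 -0.0986  0.2722] w [ 0.0005 -0.0373 -0.0273]
```

Emit:
{"method": "send_rows", "body": {
  "motion": [
    [0,0.269,-0.099,0.272,0,-0.037,-0.027],
    [0,0.269,-0.099,0.272,0,-0.037,-0.027],
    [0,0.269,-0.099,0.272,0,-0.037,-0.027],
    [0,0.269,-0.099,0.272,0,-0.037,-0.027],
    [0,0.269,-0.099,0.272,0,-0.037,-0.027],
    [0,0.269,-0.099,0.272,0,-0.037,-0.027],
    [0,0,0,0,0,0,0],
    [0,0,0,0,0,0,0],
    [0,0,0,0,0,0,0]
  ]
}}

```text
t: 20.38
position: [0.5617, -0.2651, 0.1731]
eef_rot: [[-0.799, -0.469, 0.377], [-0.424, 0.883, 0.199], [-0.427, -0.001, -0.904]]
wrist_force: [-0.5, 0.2, -2.8]
opening: 0.366
grip_force: 30.0
```

Run:
```python
from h import *
s=read_state();R,a=nip(.49);F=np.array([.6035,-.241,.071])
print('tool-frame err of TCP from axis',R.T@(np.array(s['position'])-F),'tilt',np.degrees(Ro.from_matrix(R.T@s['eef_rot']).as_rotvec()))
c,E=cam('side');w,Ew=cam('wrist')
u=proj(F,c,E)[0].astype(int);print(u)
A=cv2.resize(c['color'][u[1]-60:u[1]+30,u[0]-45:u[0]+45,::-1],(400,400),interpolation=cv2.INTER_CUBIC)
B=cv2.resize(w['color'][120:260,210:350,::-1],(400,400),interpolation=cv2.INTER_CUBIC)
cv2.imwrite('pics/pre.png',np.hstack([A,B]))
# predicted side crop pixels: axis points and coupler axis
p=np.array(s['position']);z=np.array(s['eef_rot'])[:,2]
f=lambda q:(proj(q,c,E)-[u[0]-45,u[1]-60])*400/90
print('nipple F,tip',f(np.array([F,F+.034*a])),'coupler mouth, top',f(np.array([p+z*.0556,p-z*.0084])))
```

```text
tool-frame err of TCP from axis [ 0.0001 -0.0016 -0.1129] tilt [ 0.0946 -0.0566  0.0742]
[344 265]
nipple F,tip [[200.4506 269.0847]
 [181.3025 228.3021]] coupler mouth, top [[170.0938 200.9846]
 [130.0746 116.1427]]
```

View pics/pre.png

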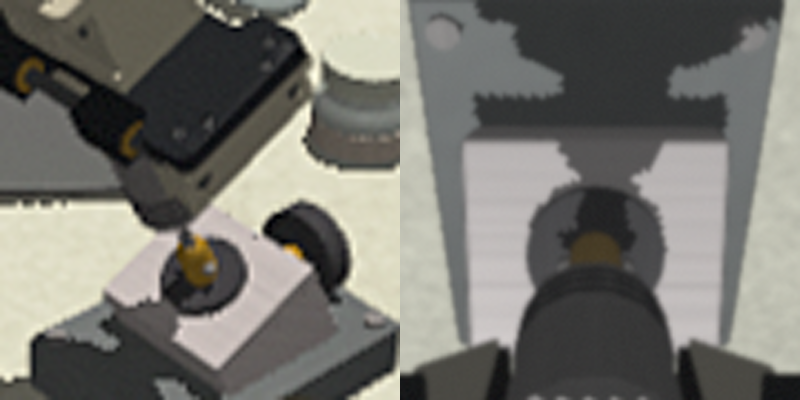

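Side crop: the pin tip at (184,232) sits just below the coupler's mouth, in line with the finger axis. Wrist crop: the coupler is centred at column 592 and the flange at 596, so the lateral offset is about 1 mm.

Emit:
{"method": "send_rows", "body": {
  "motion": [
    [0,0,0.04,0.5,0,0,0],
    [0,0,0,0.5,0,0,0],
    [0,0,0,0.3,0,0,0],
    [0,0,0,0.2,0,0,0],
    [0,0,0,0.1,0,0,0],
    [0,0,0,0.1,0,0,0],
    [0,0,0,0,0,0,0]
  ]
}}

```text
t: 21.35
position: [0.5769, -0.256, 0.1341]
eef_rot: [[-0.799, -0.469, 0.377], [-0.424, 0.883, 0.2], [-0.426, -0.0, -0.905]]
wrist_force: [-0.0, -0.7, -2.1]
opening: 0.364
grip_force: 30.0
```

```bash
cat > q.py <<'E'
from h import *
s=read_state();R,a=nip(.49);F=np.array([.6035,-.241,.071])
print(s['t'],'TCP tool-frame',1000*(R.T@(np.array(s['position'])-F)),'tilt',np.degrees(Ro.from_matrix(R.T@s['eef_rot']).as_rotvec()),'F tool',R.T@s['wrist_force'],'M',R.T@s['ft_torque'],s['opening'],s['grip_force'])
E
python3 q.py
```

```text
21.35 TCP tool-frame [  0.7276  -0.6815 -70.1224] tilt [ 0.0723 -0.0333  0.1138] F tool [ 1.1856 -0.5881  1.7726] M [-0.082   0.7427  0.024 ] 0.363599420935704 29.997029900550842
```

Emit:
{"method": "send_rows", "body": {
  "motion": [
    [0,0,0,0.1,0,0,0],
    [0,0,0,0.1,0,0,0],
    [0,0,0,0.1,0,0,0],
    [0,0,0,0.05,0,0,0],
    [0,0,0,0,0,0,0]
  ]
}}

```text
t: 21.98
position: [0.5805, -0.2546, 0.1264]
eef_rot: [[-0.799, -0.468, 0.378], [-0.424, 0.884, 0.199], [-0.427, -0.001, -0.904]]
wrist_force: [-0.9, -2.6, 3.7]
opening: 0.364
grip_force: 30.0
```

```bash
python3 q.py
```

```text
21.975 TCP tool-frame [  0.5497  -1.1415 -61.5092] tilt [ 0.1222 -0.0519  0.1138] F tool [ 0.2869 -1.8641 -4.172 ] M [0.1975 0.6592 0.0745] 0.36386408456256625 30.000513195991516
```

Emit:
{"method": "send_rows", "body": {
  "motion": [
    [0,0,0,0.08,0,0,0],
    [0,0,0,0.08,0,0,0],
    [0,0,0,0.06,0,0,0],
    [0,0,0,0,0,0,0]
  ]
}}

```text
t: 22.48
position: [0.5824, -0.2537, 0.1222]
eef_rot: [[-0.799, -0.468, 0.378], [-0.424, 0.884, 0.199], [-0.427, -0.001, -0.904]]
wrist_force: [-8.3, -3.1, 14.5]
opening: 0.362
grip_force: 30.0
```

```bash
python3 q.py
```

```text
22.475 TCP tool-frame [  0.4256  -1.2502 -56.7651] tilt [ 0.1442 -0.0499  0.1106] F tool [  1.7854   1.2137 -16.8635] M [-0.4646  0.8285  0.0462] 0.3623797617824704 30.00378280878067
```

Emit:
{"method": "send_rows", "body": {
  "motion": [
    [0,0,0,0.04,0,0,0],
    [0,0,0,0.04,0,0,0],
    [0,0,0,0,0,0,0]
  ]
}}

```text
t: 22.85
position: [0.5829, -0.2535, 0.1216]
eef_rot: [[-0.799, -0.468, 0.378], [-0.424, 0.884, 0.198], [-0.427, -0.002, -0.904]]
wrist_force: [-18.0, -3.1, 30.3]
opening: 0.365
grip_force: 30.0
```

```bash
python3 q.py
```

```text
22.85 TCP tool-frame [  0.2558  -1.3419 -56.0306] tilt [ 0.1825 -0.0448  0.0902] F tool [  2.7483   5.7218 -34.7971] M [-1.5856  1.1567 -0.0332] 0.3648435267224237 30.02114027738571
```

Emit:
{"method": "send_rows", "body": {
  "motion": [
    [0,0,0.03,-0.02,0,0,0],
    [0,0,0,0,0,0,0]
  ]
}}

```text
t: 23.1
position: [0.5828, -0.2535, 0.1217]
eef_rot: [[-0.799, -0.468, 0.379], [-0.424, 0.884, 0.197], [-0.427, -0.003, -0.904]]
wrist_force: [-13.1, -4.6, 22.5]
opening: 0.363
grip_force: 30.0
```

```bash
python3 q.py
```

```text
23.1 TCP tool-frame [  0.2814  -1.2538 -56.1192] tilt [ 0.2416 -0.0666  0.1043] F tool [  2.807    2.1142 -26.2142] M [-0.664   0.9318 -0.0666] 0.3633762692729477 30.011308193206787
```

Emit:
{"method": "send_rows", "body": {
  "motion": [
    [0,0,0,-0.02,0,0,0],
    [0,0,0,0,0,0,0]
  ]
}}

```text
t: 23.35
position: [0.5827, -0.2535, 0.1217]
eef_rot: [[-0.799, -0.467, 0.379], [-0.424, 0.884, 0.197], [-0.427, -0.003, -0.904]]
wrist_force: [-9.0, -3.3, 15.6]
opening: 0.364
grip_force: 30.0
```

```bash
python3 q.py
```

```text
23.35 TCP tool-frame [  0.3035  -1.2697 -56.159 ] tilt [ 0.2306 -0.0725  0.1184] F tool [  1.9331   1.3555 -18.1202] M [-0.2359  0.8242 -0.0277] 0.36379559196349215 30.005672872066498
```

Emit:
{"method": "send_rows", "body": {
  "motion": [
    [0,0,0,0.02,0,0,0],
    [0,0,0,0.01,0,0,0],
    [0,0,0,0,0,0,0],
    [0,0,0,0,0,0,0]
  ]
}}

```text
t: 23.85
position: [0.5828, -0.2535, 0.1216]
eef_rot: [[-0.799, -0.467, 0.379], [-0.424, 0.884, 0.197], [-0.427, -0.003, -0.904]]
wrist_force: [-13.8, -4.1, 25.1]
opening: 0.367
grip_force: 30.0
```

```bash
python3 q.py
python3 - <<'E'
from h import *
c,E=cam('side');w,Ew=cam('wrist');t,Et=cam('top')
A=cv2.resize(c['color'][215:295,310:390,::-1],(400,400),interpolation=cv2.INTER_CUBIC)
B=cv2.resize(w['color'][130:250,220:340,::-1],(400,400),interpolation=cv2.INTER_CUBIC)
B=np.clip(B.astype(float)*1.6,0,255).astype(np.uint8)
o=np.zeros((600,800,3),np.uint8);o[:400]=np.hstack([A,B]);o[400:,:800]=cv2.resize(t['color'][130:280,:,::-1],(800,214))[:200]
cv2.imwrite('pics/fin.png',o)
E
```

```text
23.85 TCP tool-frame [  0.2784  -1.2932 -56.0824] tilt [ 0.2438 -0.0645  0.1118] F tool [  2.0704   2.8442 -28.6923] M [-0.8464  1.0162  0.0216] 0.3672581243192656 30.015209913253784
```

View pics/fin.png

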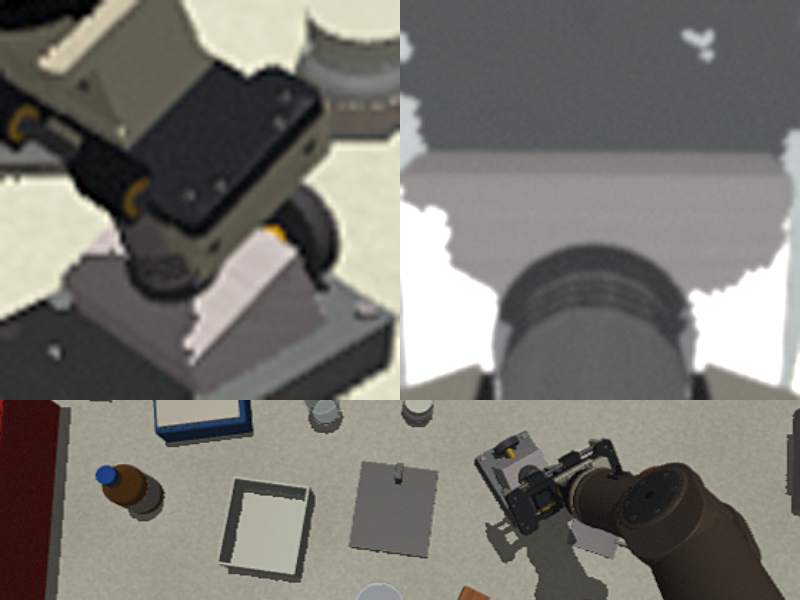

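The final picture shows the coupler's mouth flat on the flange with no brass visible. The lid lies flat between the tub and the station. The contact is hard, at about 30 N along the axis.

```bash
python3 -c "
from workcell import *
print(close_job())"
```

```text
the job is handed in; nothing more can be done
None
```

I took the lid off by its tab and laid it flat and right way up on the bench, clear of the tub. The coupler is pressed onto the grey station's nipple, still gripped and held against the flange with about 30 N; I judged it home from the hard stop and the last picture, as pin travel can't be read, and the job is handed in.

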